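# Hang the middle slotted plate on the stand's cross pin

## Task

Take the middle one of the three slotted plates out of the rack (only its lug leaves room for the fingers), leaving the other two standing where they are, and stand it upright in the middle of the slotted rest block and let go, to change your grip to its plain tail end. Then slide its open slot sideways over the cross pin of the portal stand until the pin is under the notch, and lower it so that it hangs level from the notch, free of the gripper.

Things in the scene. Friction and masses are not known exactly. Their poses are not given: they have to be found in the camera images.
- hanger_mid: Aluminium hanger plate, 0.19 to 0.25 kg, 6 mm thick, on its long lower edge in the rack's middle groove. Origin: mid-thickness on the lower edge, below notch and centre of mass. x across the thickness, y along the length from -90 (mouth end) to +86 mm (tail end), z up to 82 mm. Slot: z = 28 to 48 mm, open at the mouth end, running in to y = +7 mm, there turning up into the notch.
- hanger_mid_notch (a point): The middle plate's own point (0, 0, 57) mm; the pin's centre lies here when the plate hangs. The notch is 14 mm wide (y = -7 to +7 mm) and its flat top is at z = 62 mm; it opens down into the slot. Axes as the plate's.
- hanger_mid_lug (a point): Middle of the top edge of the middle plate's lifting lug, at its own (0, -50, 114) mm. The lug is 30 mm long (y = -65 to -35 mm), 6 mm thick, and stands from z = 82 to 114 mm. In the row only the lug can be gripped, as the neighbours stand 10 mm away on either side, 82 mm high here.
- hanger_mid_tail (a point): Point on the top edge of the middle plate's solid tail, at its own (0, 72, 82) mm. The tail (y = 7 to 86 mm) is the only place to grip while hanging it, since lug and notch must pass under the bridge; keep the gripper's body clear of the bridge, which ends 60 mm from here when the plate hangs.
- hanger_near: An equal plate in the groove on the rack's -x side, turned end for end, so its lug stands beside the middle plate's tail. Must stay. Origin and axes as for the middle plate.
- hanger_far: An equal plate in the groove on the rack's +x side, turned end for end, so its lug stands beside the middle plate's tail. Must stay. Origin and axes as for the middle plate.
- rack: Dark steel rack, fixed, 74 x 206 mm, with three grooves 8 mm wide along its own y, 16 mm apart; groove floor 8 mm above the table, fins up to 44 mm, a low lip at each end. Origin: centre of its underside, under the middle groove; z up. The plates stand on the groove floors.
- rest_block: Bright steel rest block, fixed, 70 x 90 mm, 45 mm high, with a groove along its own y in the middle: 10 mm wide from its floor (8 mm above the table) to 33 mm, flared above to about 21 mm, open at both ends. Origin: centre of its underside; z up. A plate standing in it (origin over the block's) sticks out at both ends and leans up to 0.17 rad when let go.
- portal: Dark steel portal stand, fixed: base 100 x 90 x 10 mm; two uprights 24 mm wide (along y), 250 mm high, 36 mm apart along its own x, joined by a bridge 24 mm wide, underside 242 mm above the table, and by the cross pin. A plate slides in between the uprights along the portal's y, from either side. Origin: centre of the underside; z up.
- pin (a point): Centre of the portal's cross pin (round, 10 mm diameter, along the portal's own x, 150 mm above the table), half way between the uprights. Axes as the portal's.
Mind the look-alikes: they are no part of the job. Leave any red look-alike of the hanger_mid alone.

How it is judged (in metres and radians):
On the way, in this order (a step that is already met when the one before it is completed fails the run):
1. the middle plate stands upright in the groove of the rest block, let go (x of hanger_mid in the frame of rest_block between -0.008 and 0.008 m and y of hanger_mid in the frame of rest_block between -0.04 and 0.04 m and z of hanger_mid in the frame of rest_block between 0.003 and 0.014 m and angle between hanger_mid's own z axis and vertical below 0.25 rad and contact force between hanger_mid and the fingers below 0.1 N and linear speed of hanger_mid below 0.03 m/s), for 0.2 s.
2. the plate hangs by its notch on the cross pin, let go (x of hanger_mid_notch in the frame of pin between -0.018 and 0.018 m and y of hanger_mid_notch in the frame of pin between -0.006 and 0.006 m and z of hanger_mid_notch in the frame of pin between -0.006 and 0.006 m and angle between hanger_mid's own z axis and vertical below 0.15 rad and linear speed of hanger_mid below 0.03 m/s and contact force between hanger_mid and portal above 0.8 N and contact force between hanger_mid and the fingers below 0.1 N and distance of each of hanger_near, hanger_far from where it was at the start of the episode below 0.02 m), for 0.2 s.
At the end, for the whole second after the job is handed in: The middle plate hangs at rest on the portal's pin, between the uprights: the pin lies in the top of the notch (within 6 mm along and up), the plate is upright within 0.15 rad, the pin carries it and the fingers do not touch it; the two other plates are within 20 mm of where they stood (all of step 2).
It fails at once if one of the two other plates is moved by more than 30 mm (distance of any of hanger_near, hanger_far from where it was at the start of the episode above 0.03 m).
It also fails if it takes over 64 s, if anything falls off the work surface, if the arm or the gripper's body presses on something with over 40 N, if the wrist force passes 120 N, or if a joint passes its speed limit or range.

## Robot

A 7-joint arm with a two-finger parallel gripper is mounted at the origin on a cart in front of the work surface, level with it; the furniture and walls round the work are solid. World frame = base frame: x ahead of the robot, y to its left, z up, the work surface at z = 0. Lengths are in m, angles in degrees, forces in N, time in s.
With the tool pointing down it reaches from about 0.4 to 0.85 m from the base axis. Payload 4.4 kg.
Tool frame: the origin (TCP) lies midway between the tips of the shut fingers; the grasp point (between the pads) lies ctrl.hold_point_z behind it (ctrl.hold_point_z is the distance from the TCP to the grasp point, in m); z points along the fingers, y is the line along which they close (so a half turn about z gives the same grasp; the last joint's range is limited). The gripper opens to 94 mm and grips with 3 to 60 N. Pads are 16 mm wide; open, the fingers measure 119 mm over their backs; the gripper's body (75 mm by 177 mm) begins 78 mm behind the grasp point.
Start: joints at [60.573, 36.005, 2.206, 86.941, -1.547, 57.084, -1.146], TCP at [0.281, -0.586, 0.205] pointing down, gripper open.
Joint ranges: [-175.42, 175.42], [-21.48, 121.26], [-71.46, 75.88], [10.55, 141.38], [-63.04, 243.04], [13.31, 113.54], [-168.57, 168.57]. Speed limits (degrees/s): [147.25, 147.25, 180, 180, 180, 180, 180].

## Interface

Orientations are given as [roll, pitch, yaw] about the fixed x, y, z axes, in that order (R = Rz(yaw) Ry(pitch) Rx(roll)).
In Python, from station import readout, eyes, ctrl gives the robot as it stands.
- The arm moves only by the tool jog_arm, never from a script. Its argument "deltas" is one flat list of numbers, 7 for each row, row after row: the turn, a rotation vector about the tool's x, y, z in fractions of the full range, 1 being 2 pi rad, then the shift along the tool's x, y, z in fractions of the full range, 1 being 0.8 m, then the closure, from 0 (fully open) to 1 (shut). In form: [rx, ry, rz, x, y, z, grip, rx, ry, rz, x, y, z, grip, ...]. A call has 1 to 12 rows; each row is the pose to reach, as a shift and turn from the pose commanded when the call began, along the tool's axes at that moment; what a row does not reach only later rows make up. A row lasts 1/12 s, in which the tool goes at most 41.7 mm and 7.16 degrees, less where a joint would pass 70% of its speed; a pose out of reach is approached as far as the arm can. Shift and turn numbers lie between -1 and 1, and a call with a number outside is refused. A call with a gripper value outside its range is refused whole. The fingers move at their own pace and stop on an object; "squeeze" is the grip in N (left out, the last holds). Time passes only in rows, so rows that repeat a pose let the fingers close. It gives the time, the measured TCP pose, the force, the opening and the grip force at its end, in the units of the state.
- readout.sense(): the state, without advancing time (a new reading comes with each control period).
- eyes.grab_frame(name): name is "side" or "top" or "wrist"; returns a dict with "img" (480x640x3 uint8, red, green, blue), "K" (3x3 intrinsics, pixels), "eye" and "rotation" of the camera in the world; the wrist camera has in their place "mount" (4x4, takes a point from camera to tool coordinates, whose origin is the TCP and whose axes are the flange's). Camera axes: x right, y down, z forward; pixel columns grow to the right and rows downward; lengths in m; the calibration is good to about 2 mm. A picture is of the moment at which its call begins: read the wrist's pose just before it. There is no depth.
- ctrl.job_done(): hands the job in; it is judged then, once.
The state is a dict: "t": time; "qpos": joint angles; "joint_vel": joint speeds; "joint_efforts": joint torques, N m; "position": TCP position; "tcp_rot": TCP orientation; "contact_force": force on the tool from outside, world axes, zero at the start; "wrist_torque": the same for the moment, N m; "finger_gap": opening from 0.0 (shut) to 1.0 (fully open); "grasp_force": force on a finger pad.
Only numpy, scipy, OpenCV 4.12 (cv2) and the standard library are available. Lean on these libraries where they do the work, as an engineer would, in place of code of your own. Each camera call takes 0.05 s, during which the arm holds its last target. There are 200 camera calls.

## Working session

There is one attempt and no reset: what is moved stays moved. The work goes in short steps, Python scripts to look and compute and a tool call to move; the robot and the scene stay as the last step left them, time stands still between calls to the robot, and variables do not carry over. Pictures are saved under pics/ and viewed, at most 10 in all, crops included, and the job is handed in when it is done.

Besides the shell and the picture viewer there is one more tool, called after "Call:" as name(argument=value, ...) on one line, values as JSON. jog_arm: Moves the arm, as the interface text tells. Its arguments: {"type":"object","properties":{"deltas":{"type":"array","items":{"type":"number"}},"squeeze":{"type":"number"}},"required":["deltas"]}

```bash
mkdir -p pics; cat > h.py <<'E'
import numpy as np, cv2
from station import readout, eyes, ctrl
E
python3 - <<'E'
from h import *
s=readout.sense(); print(s, ctrl.hold_point_z)
for n in("side","top"):
    f=eyes.grab_frame(n); cv2.imwrite(f"pics/{n}0.png",f["img"][:,:,::-1]); print(n,f["K"],f["eye"],f["rotation"])
    np.savez(f"{n}.npz",K=f["K"],eye=f["eye"],R=f["rotation"])
f=eyes.grab_frame("wrist");print(f["K"],f["mount"])
E
```

```text
{'t': 0.0, 'qpos': array([60.57397803, 36.05651139,  2.20117046, 86.99572058, -1.54756568,
       57.08225652, -1.14628563]), 'joint_vel': array([ 0.0269909 , -0.01786955, -0.09195009, -0.08463975,  0.02172944,
        0.10489616,  0.07386649]), 'joint_efforts': array([ 7.49473725e-05, -5.49723923e+01,  1.14383172e+00, -1.86636007e+01,
       -5.22204267e-02,  2.34552578e-02,  1.45170034e-04]), 'position': array([ 0.28118607, -0.58530456,  0.20458242]), 'tcp_rot': array([-1.79895131e+02, -5.78418323e-05,  2.56564078e+01]), 'contact_force': array([-0.29560886,  1.52809356, -0.01706153]), 'wrist_torque': array([-0.01223539, -0.05218375,  0.02597684]), 'grasp_force': 0.0, 'finger_gap': 0.9984776444151573} 0.0188
side [[497.01488751   0.         322.66450641]
 [  0.         497.01488751 247.52874189]
 [  0.           0.           1.        ]] [0.37350642 0.92670752 0.89455129] [-132.72874231   -0.96583086 -168.9288025 ]
top [[529.81513848   0.         320.22113473]
 [  0.         529.81513848 243.49810534]
 [  0.           0.           1.        ]] [0.26352599 0.10301185 1.3802948 ] [-168.96645139    0.92008477  -90.46363614]
[[422.69777785   0.         320.10445108]
 [  0.         422.69777785 235.68557928]
 [  0.           0.           1.        ]] [[-8.15368315e-05 -9.73339577e-01 -2.29368830e-01  6.50518304e-02]
 [ 9.99999984e-01 -4.23989417e-05 -1.75561178e-04  8.00756089e-04]
 [ 1.61155647e-04 -2.29368841e-01  9.73339565e-01 -1.80045046e-01]
 [ 0.00000000e+00  0.00000000e+00  0.00000000e+00  1.00000000e+00]]
```

View pics/top0.png

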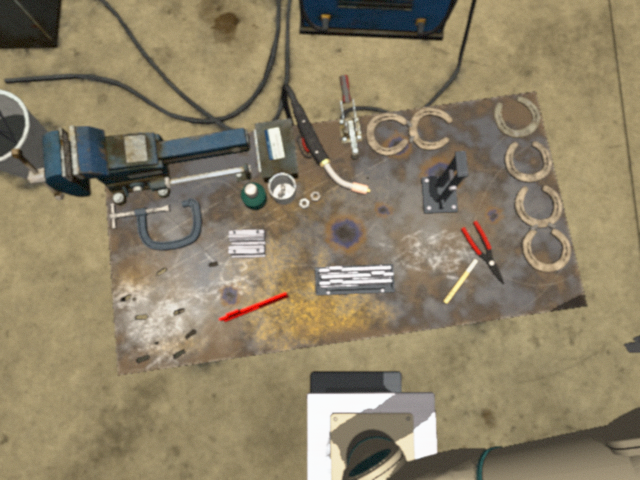

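View pics/side0.png

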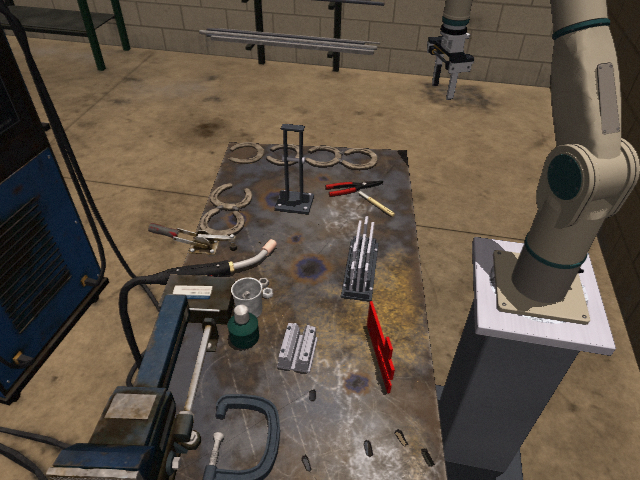

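The top view shows the rack with three plates at about (355,278), the rest block at (247,243), the portal at (440,195) and the red look-alike at (254,307), which I'll leave alone. Next I enlarge the three objects.

```bash
python3 - <<'E'
from h import *
t=cv2.imread("pics/top0.png"); s=cv2.imread("pics/side0.png")
def crop(im,x,y,w,h,k): return cv2.resize(im[y:y+h,x:x+w],None,fx=k,fy=k,interpolation=cv2.INTER_CUBIC)
def lab(im,x,y,k):
    for i in range(0,im.shape[1],10*k): cv2.putText(im,str(x+i//k),(i,8),0,.3,(0,255,255),1); im[:, i]=im[:, i]//2+60
    for i in range(0,im.shape[0],10*k): cv2.putText(im,str(y+i//k),(0,i+8),0,.3,(0,255,255),1); im[i]=im[i]//2+60
    return im
out=np.zeros((600,800,3),np.uint8)
def put(im,x,y,w,h,k,X,Y):
    c=lab(crop(im,x,y,w,h,k),x,y,k); out[Y:Y+c.shape[0],X:X+c.shape[1]]=c
put(t,310,256,90,48,5,0,0); put(t,222,222,50,40,6,470,0)
put(s,335,210,50,95,3,0,250); put(s,270,310,50,70,4,160,250); put(s,265,115,55,105,3,370,250); put(t,412,150,60,70,4,545,250)
cv2.imwrite("pics/mos.png",out)
E
```

```text
(no output)
```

View pics/mos.png

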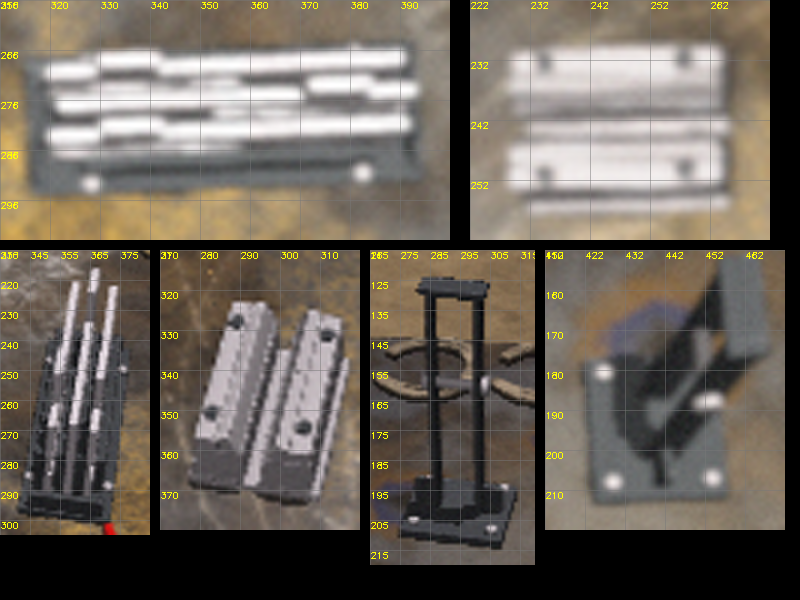

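```bash
cat >> h.py <<'E'
from scipy.spatial.transform import Rotation as Ro
def cam(n):
    d=np.load(n+".npz"); return d["K"],d["eye"],Ro.from_euler("xyz",d["R"],degrees=True).as_matrix()
def ray(c,u,v,z):
    K,e,R=c; d=R@np.linalg.solve(K,[u,v,1.]); return e+d*(z-e[2])/d[2]
def proj(c,P):
    K,e,R=c; q=K@(R.T@(np.asarray(P)-e)); return q[:2]/q[2]
def wcam(name):  # grab wrist picture, save with pose
    s=readout.sense(); f=eyes.grab_frame("wrist"); cv2.imwrite(f"pics/{name}.png",f["img"][:,:,::-1])
    R=Ro.from_euler("xyz",s["tcp_rot"],degrees=True).as_matrix(); M=f["mount"]
    e=s["position"]+R@M[:3,3]; Rc=R@M[:3,:3]; q=Ro.from_matrix(Rc).as_euler("xyz",degrees=True)
    np.savez(name+".npz",K=f["K"],eye=e,R=q); return s
E
python3 - <<'E'
from h import *
T=cam("top");S=cam("side");np.set_printoptions(precision=4,suppress=True)
for n,u,v,z in[("lug",377.5,272.5,.122),("tail end mid",321,276.5,.09),("mouth end",393,274,.09),
 ("rest cl",227,242.5,.045),("rest cr",263,241,.045),("rest tl",229,230,.045),("rest tr",263,229,.045),("rest bl",229,253,.045),("rest br",263,252,.045),
 ("rackbl",316,294,0),("rackbr",393,293,0),("bolt tl",427,180,.012),("bolt bl",429,208,.012),("bolt br",454,207,.012),("bolt tr",453,187,.012)]: print(n,ray(T,u,v,z))
for n,u,v,z in[("bridge L",282,127,.25),("bridge R",304,128,.25),("pinR",303,160,.15),("bolt l",279.5,205,.012),("boltr",305.5,208,.012),("rest a",288,331,.045),("restb",281,352,.045),("restc",311,336,.045),("restd",304,357,.045)]: print(n,ray(S,u,v,z))
E
```

```text
lug [ 0.4369 -0.0151  0.122 ]
tail end mid [0.4329 0.1205 0.09  ]
mouth end [ 0.4372 -0.0559  0.09  ]
rest cl [0.5294 0.3625 0.045 ]
rest cr [0.5323 0.2697 0.045 ]
rest tl [0.5623 0.3582 0.045 ]
rest tr [0.564  0.2701 0.045 ]
rest bl [0.5019 0.3567 0.045 ]
rest br [0.5035 0.2693 0.045 ]
rackbl [0.3989 0.1351 0.    ]
rackbr [ 0.3996 -0.0653  0.    ]
bolt tl [ 0.701  -0.1654  0.012 ]
bolt bl [ 0.6234 -0.167   0.012 ]
bolt br [ 0.6253 -0.2334  0.012 ]
bolt tr [ 0.6806 -0.2338  0.012 ]
bridge L [ 0.6878 -0.1888  0.25  ]
bridge R [ 0.6313 -0.1964  0.25  ]
pinR [ 0.6359 -0.2006  0.15  ]
bolt l [ 0.6985 -0.1649  0.012 ]
boltr [ 0.6224 -0.1672  0.012 ]
rest a [0.558  0.2937 0.045 ]
restb [0.559  0.3487 0.045 ]
restc [0.5073 0.2966 0.045 ]
restd [0.5102 0.3511 0.045 ]
```

```bash
cat >> h.py <<'E'
np.set_printoptions(precision=4,suppress=True)
def go(p,yaw,roll=180,pitch=0):
    s=readout.sense(); R=Ro.from_euler("xyz",s["tcp_rot"],degrees=True); G=Ro.from_euler("xyz",[roll,pitch,yaw],degrees=True)
    print("t",round(s["t"],2),"pos",s["position"],s["tcp_rot"],"turn",(R.inv()*G).as_rotvec(),"shift",R.inv().apply(np.array(p)-s["position"]))
E
python3 - <<'E'
from h import *
go([.437,.02,.30],90)
E
```

```text
t 0.15 pos [ 0.2813 -0.5855  0.2048] [-179.9201    0.0004   25.6577] turn [-0.0012 -0.0008 -1.123 ] shift [ 0.4025 -0.4785 -0.0945]
```

The manual's scale: shifts go in shares of 0.8 m and turns go in shares of 2 pi rad. Converting my numbers, -0.35 m / 0.8 = -0.4375, -0.0945 m / 0.8 = -0.1181, -1.123 rad / 6.2832 = -0.1787.

Call:
jog_arm(deltas=[0,0,-0.0111,0.025,-0.03,-0.025,0,0,0,-0.0223,0.0563,-0.0675,-0.05,0,0,0,-0.035,0.0875,-0.105,-0.075,0,0,0,-0.0477,0.1188,-0.1425,-0.1,0,0,0,-0.0637,0.15,-0.18,-0.1181,0,0,0,-0.0796,0.1813,-0.2175,-0.1181,0,0,0,-0.0955,0.2125,-0.255,-0.1181,0,0,0,-0.1114,0.2438,-0.2925,-0.1181,0,0,0,-0.1273,0.275,-0.33,-0.1181,0,0,0,-0.1432,0.3063,-0.3675,-0.1181,0,0,0,-0.1592,0.3375,-0.405,-0.1181,0,0,0,-0.1787,0.3688,-0.4375,-0.1181,0])

```text
t: 1.15
position: [0.3954, -0.1404, 0.3001]
tcp_rot: [-180.0, 0.0, 90.3]
contact_force: [1.7, 1.0, -1.3]
finger_gap: 1.0
grasp_force: 0.0
```

```bash
python3 - <<'E'
from h import *
go([.437,.02,.30],90)
E
```

```text
t 1.15 pos [ 0.3954 -0.1404  0.3001] [-179.9964    0.0161   90.3178] turn [-0.0001  0.0003  0.0055] shift [0.1602 0.0424 0.0001]
```

Call:
jog_arm(deltas=[0,0,0,0.0375,0.01,0,0,0,0,0,0.075,0.02,0,0,0,0,0,0.1125,0.03,0,0,0,0,0,0.15,0.04,0,0,0,0,0,0.1813,0.0475,0,0,0,0,0,0.2,0.0525,0,0,0,0,0,0.2,0.0525,0,0,0,0,0,0.2,0.0525,0,0])

```text
t: 1.82
position: [0.4376, 0.0174, 0.2998]
tcp_rot: [-180.0, 0.0, 90.1]
contact_force: [0.2, 0.2, 0.3]
finger_gap: 1.003
grasp_force: 0.0
```

```bash
python3 - <<'E'
from h import *
s=wcam("w1");print(s["position"],s["tcp_rot"])
E
```

```text
[0.4376 0.0174 0.2998] [-179.9639    0.0205   90.1072]
```

View pics/w1.png

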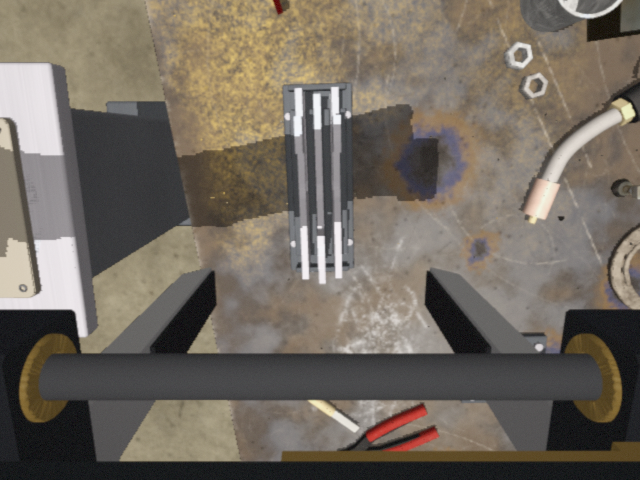

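The wrist view shows the rack spanning x 283–355 and y 83–285, with three plates at x ≈ 300, 319 and 337. Candidates for the middle plate: left (300), centre (319), right (337). The centre one fits because it sits in the middle groove with its lug at the opposite (lower) end. I'll confirm that in an enlarged crop.

```bash
cat >> h.py <<'E'
def zoom(name,boxes,k,out):
    im=cv2.imread(f"pics/{name}.png"); L=[]
    for x,y,w,h in boxes:
        c=cv2.resize(im[y:y+h,x:x+w],None,fx=k,fy=k,interpolation=cv2.INTER_CUBIC)
        for i in range(0,w,10): cv2.putText(c,str(x+i),(i*k,10),0,.35,(0,255,255),1); c[:,i*k]=c[:,i*k]//2+60
        for i in range(0,h,10): cv2.putText(c,str(y+i),(0,i*k+10),0,.35,(0,255,255),1); c[i*k]=c[i*k]//2+60
        L.append(c)
    cv2.imwrite(f"pics/{out}.png",np.hstack(L))
E
python3 - <<'E'
from h import *
zoom("w1",[(280,75,80,110),(280,180,80,110)],5,"w1z")
E
```

```text
(no output)
```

View pics/w1z.png

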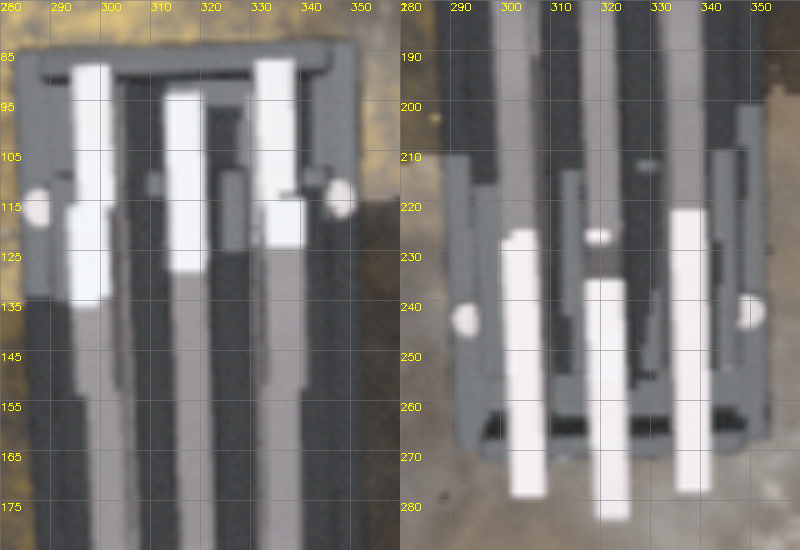

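```bash
python3 - <<'E'
from h import *
W=cam("w1")
for n,u,v,z in[("tail",316.3,93.5,.09),("mouth",322.2,284,.09),("lug in",319.2,236,.122),("near tail end",305.5,279,.09),("far",338,278,.09),("near mouth",299,88,.09),("far mouth",334.5,86.5,.09),("boltTL",287,115.5,.044),("boltTR",348,114,.044),("boltBL",293,244,.044),("boltBR",350,242,.044)]: print(n,ray(W,u,v,z))
E
```

```text
tail [0.4333 0.1187 0.09  ]
mouth [ 0.439  -0.0579  0.09  ]
lug in [ 0.4361 -0.0023  0.122 ]
near tail end [ 0.4228 -0.0528  0.09  ]
far [ 0.4544 -0.0517  0.09  ]
near mouth [0.4182 0.1233 0.09  ]
far mouth [0.4493 0.1246 0.09  ]
boltTL [0.4038 0.1021 0.044 ]
boltTR [0.4644 0.1037 0.044 ]
boltBL [ 0.4081 -0.0295  0.044 ]
boltBR [ 0.4687 -0.0272  0.044 ]
```

Confirmed: the centre plate at x ≈ 319 has its lug (from y=236) at the lower end and is silver, not red, so it is hanger_mid. Its tail end is at (316,93) and its mouth end at (322,284). Before grasping I'll look at the rest block and the portal with the wrist camera.

Scaled: 0.28 m / 0.8 = 0.35, 0.093 m / 0.8 = 0.1163.

Call:
jog_arm(deltas=[0,0,0,0.0313,0.01,0,0,0,0,0,0.0688,0.0225,0,0,0,0,0,0.1125,0.0375,0,0,0,0,0,0.1563,0.0525,0,0,0,0,0,0.2,0.0663,0,0,0,0,0,0.2438,0.0813,0,0,0,0,0,0.2813,0.0938,0,0,0,0,0,0.3125,0.1038,0,0,0,0,0,0.3375,0.1125,0,0,0,0,0,0.35,0.1163,0,0,0,0,0,0.35,0.1163,0,0,0,0,0,0.35,0.1163,0,0])

```text
t: 2.87
position: [0.531, 0.2954, 0.2996]
tcp_rot: [-180.0, 0.1, 89.9]
contact_force: [0.4, -0.3, 0.7]
finger_gap: 0.999
grasp_force: 0.0
```

```bash
python3 - <<'E'
from h import *
s=wcam("w2");print(s["position"],s["tcp_rot"])
W=cam("w2"); print(proj(W,[.532,.314,.045]))
u,v=proj(W,[.532,.314,.03]).astype(int)
zoom("w2",[(u-60,v-55,120,110)],5,"w2z")
go([.60,-.16,.33],90)
E
```

```text
[0.531  0.2954 0.2996] [-179.9612    0.1063   89.9197]
[321.7623 181.998 ]
t 2.92 pos [0.5311 0.2948 0.2998] [-179.9803    0.1164   89.8753] turn [-0.0003  0.002  -0.0022] shift [-0.4547  0.0699 -0.0293]
```

View pics/w2z.png

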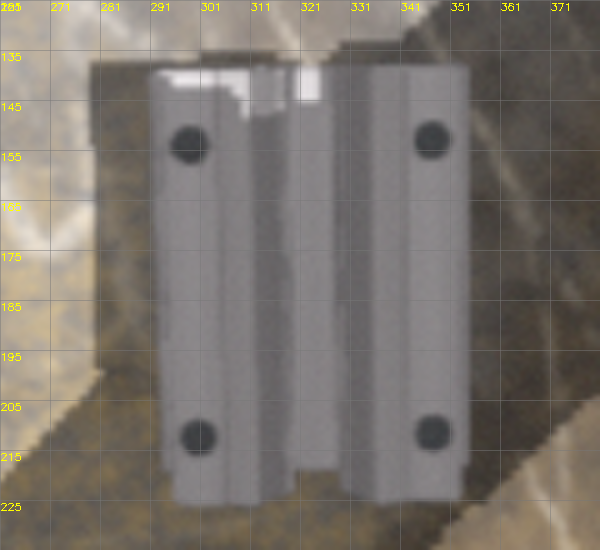

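```bash
python3 - <<'E'
from h import *
W=cam("w2")
P=np.array([ray(W,u,v,.045) for u,v in[(299,154),(347.4,153),(300.8,212.4),(347.6,211.6)]]);print(P,P.mean(0))
for u,v in[(291.4,150),(354.8,150),(293.6,215),(354.4,215),(322,138.2),(322,225.6)]:print(ray(W,u,v,.045))
E
```

```text
[[0.509  0.3423 0.045 ]
 [0.5579 0.3432 0.045 ]
 [0.5101 0.2824 0.045 ]
 [0.5589 0.2832 0.045 ]] [0.534  0.3127 0.045 ]
[0.5014 0.3462 0.045 ]
[0.5653 0.3461 0.045 ]
[0.5026 0.2797 0.045 ]
[0.5661 0.2796 0.045 ]
[0.5323 0.3578 0.045 ]
[0.5322 0.2683 0.045 ]
```

Scaled: -0.4 m / 0.8 = -0.5, -0.395 m / 0.8 = -0.4938.

Call:
jog_arm(deltas=[0,0,0,-0.0313,0.005,-0.0063,0,0,0,0,-0.075,0.0125,-0.0125,0,0,0,0,-0.125,0.02,-0.025,0,0,0,0,-0.175,0.0275,-0.0375,0,0,0,0,-0.225,0.035,-0.0375,0,0,0,0,-0.275,0.0425,-0.0375,0,0,0,0,-0.325,0.05,-0.0375,0,0,0,0,-0.375,0.0575,-0.0375,0,0,0,0,-0.425,0.065,-0.0375,0,0,0,0,-0.4688,0.0725,-0.0375,0,0,0,0,-0.4938,0.0775,-0.0375,0,0,0,0,-0.5,0.0875,-0.0375,0])

```text
t: 3.92
position: [0.5988, -0.1111, 0.33]
tcp_rot: [-179.9, 0.3, 89.4]
contact_force: [0.1, -0.3, -1.0]
finger_gap: 0.998
grasp_force: 0.0
```

Call:
jog_arm(deltas=[0,0,0,0,0,0,0,0,0,0,0,0,0,0])

```text
t: 4.08
position: [0.6004, -0.1018, 0.33]
tcp_rot: [-180.0, -0.1, 90.0]
contact_force: [0.1, 0.7, -0.6]
finger_gap: 0.999
grasp_force: 0.0
```

```bash
python3 - <<'E'
from h import *
s=wcam("w3");print(s["position"],s["tcp_rot"])
W=cam("w3")
for p in [(.662,-.2,.25),(.662,-.2,.15),(.662,-.2,.01)]: print(proj(W,p))
E
```

```text
[ 0.6004 -0.1018  0.33  ] [-179.9835   -0.0689   90.0061]
[410.6505 380.1399]
[387.9355 319.0041]
[370.3123 271.5723]
```

View pics/w3.png

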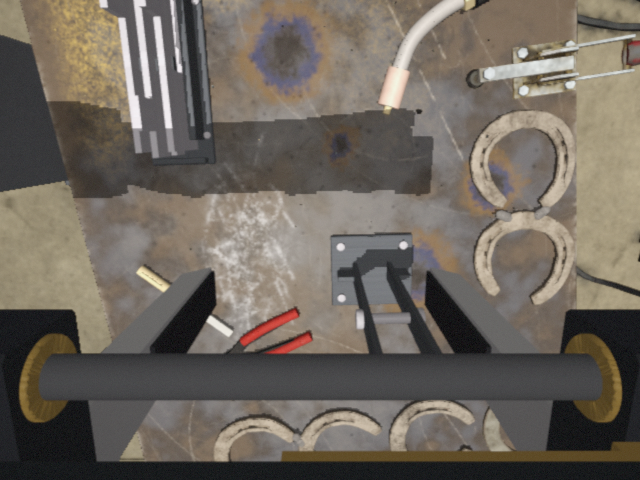

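Here the portal base bolts are at about (341,247), (403,245) and (341,298), and the pin runs from about (358,319) to (410,318). I'll zoom in on that.

```bash
python3 - <<'E'
from h import *
zoom("w3",[(325,230,100,118)],5,"w3z")
E
```

```text
(no output)
```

View pics/w3z.png

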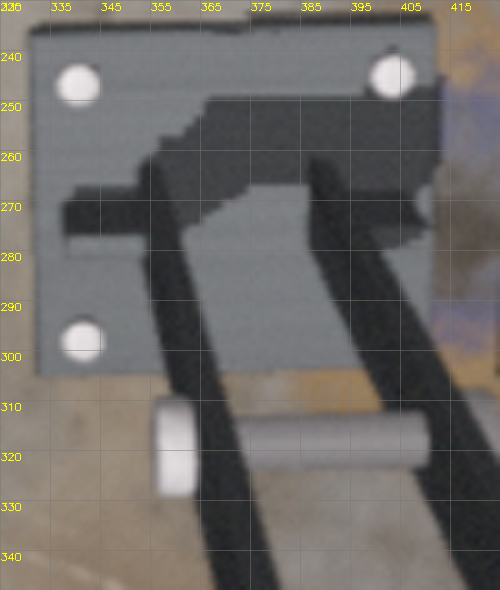

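```bash
python3 - <<'E'
from h import *
W=cam("w3")
B=np.array([ray(W,u,v,.013) for u,v in[(340.6,247),(403.5,245.3),(341.5,298.3)]]);print(B,(B[1]+B[2])/2)
C=np.array([ray(W,u,v,.010) for u,v in[(331.3,235.5),(411,233),(333,304.5)]]);print(C,(C[1]+C[2])/2)
for u,v in[(360.2,319.4),(375,318.2),(391.5,318),(408,318)]:print(ray(W,u,v,.15))
# pin at z=.15 seen midpoint triangulation from side view knob
S=cam("side");print(ray(S,303.5,160,.15), ray(S,284,159,.15))
go([.4375,-.0176,.25],91.7)
E
```

```text
[[ 0.6247 -0.1677  0.013 ]
 [ 0.701  -0.1656  0.013 ]
 [ 0.6265 -0.2341  0.013 ]] [ 0.6638 -0.1998  0.013 ]
[[ 0.6133 -0.1541  0.01  ]
 [ 0.71   -0.1509  0.01  ]
 [ 0.616  -0.2436  0.01  ]] [ 0.663  -0.1973  0.01  ]
[ 0.6366 -0.2004  0.15  ]
[ 0.6501 -0.1992  0.15  ]
[ 0.6652 -0.199   0.15  ]
[ 0.6804 -0.199   0.15  ]
[ 0.6346 -0.2009  0.15  ] [ 0.6876 -0.1942  0.15  ]
t 4.13 pos [ 0.6004 -0.1008  0.3302] [-179.9897   -0.076    90.117 ] turn [-0.0002 -0.0013 -0.0276] shift [ 0.0834 -0.1627  0.0803]
```

Scaled: 0.19 m / 0.8 = 0.2375, 0.17 m / 0.8 = 0.2125, -0.0276 rad / 6.2832 = -0.0044.

Call:
jog_arm(deltas=[0,0,-0.0016,0.0125,-0.025,0.0125,0,0,0,-0.0032,0.0338,-0.065,0.0313,0,0,0,-0.0044,0.0538,-0.105,0.05,0,0,0,-0.0044,0.0738,-0.145,0.0688,0,0,0,-0.0044,0.0925,-0.18,0.0875,0,0,0,-0.0044,0.1043,-0.2034,0.1004,0,0,0,-0.0044,0.1043,-0.2034,0.1375,0,0,0,-0.0044,0.1043,-0.2034,0.175,0,0,0,-0.0044,0.1043,-0.2034,0.2125,0,0,0,-0.0044,0.1043,-0.2034,0.2375,0,0,0,-0.0044,0.1043,-0.2034,0.2375,0,0,0,-0.0044,0.1043,-0.2034,0.2375,0])

```text
t: 5.13
position: [0.4373, -0.0177, 0.14]
tcp_rot: [-179.9, -0.0, 91.8]
contact_force: [-0.6, -0.5, 0.7]
finger_gap: 1.004
grasp_force: 0.0
```

```bash
python3 - <<'E'
from h import *
go([.4375,-.0176,.095],91.7)
s=wcam("w4"); W=cam("w4")
c=np.array([.4361,.0322,.008]); 
for y,z in[(.086,.082),(-.035,.114),(-.065,.114),(-.09,.082)]: print(proj(W,c+[-.03*y,y,z]))
zoom("w4",[(270,180,110,100)],5,"w4z")
E
```

```text
t 5.13 pos [ 0.4373 -0.0177  0.14  ] [-179.9052   -0.0368   91.7661] turn [-0.0017 -0.0006  0.0012] shift [0.     0.0003 0.045 ]
[322.3712 -12.146 ]
[322.1209 242.6276]
[322.0101 300.8901]
[321.7772 320.2174]
```

View pics/w4z.png

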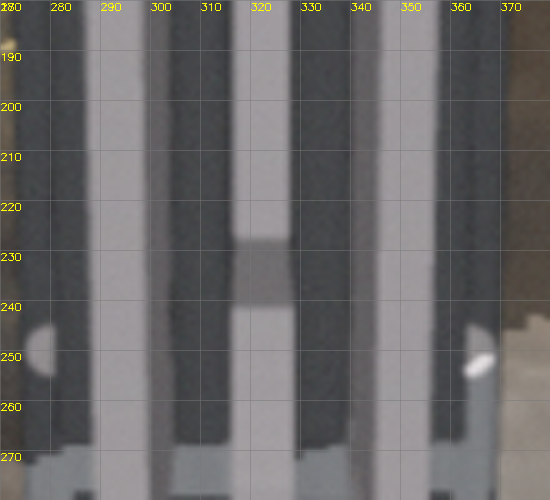

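The lug's inner top edge is at (322.6,241), against a prediction of (322.1,242.6), so the alignment is good. I descend and grip.

Scaled: 0.045 m / 0.8 = 0.0563, 0.04 m / 0.8 = 0.05.

Call:
jog_arm(deltas=[0,0,0,0,0,0.0188,0,0,0,0,0,0,0.0375,0.3,0,0,0,0,0,0.05,0.6,0,0,0,0,0,0.0563,0.8,0,0,0,0,0,0.0563,1,0,0,0,0,0,0.0563,1,0,0,0,0,0,0.0563,1,0,0,0,0,0,0.0563,1,0,0,0,0,0,0.0563,1,0,0,0,0,0,0.0563,1,0,0,0,0,0,0.0563,1,0,0,0,0,0,0.0563,1], squeeze=55)

```text
t: 6.18
position: [0.4382, -0.0193, 0.0951]
tcp_rot: [180.0, 0.0, 91.6]
contact_force: [-0.3, -0.9, -0.3]
finger_gap: 0.257
grasp_force: 0.0
```

Call:
jog_arm(deltas=[0,0,0,0,0,0,1,0,0,0,0,0,0,1,0,0,0,0,0,0,1,0,0,0,0,0,0,1,0,0,0,0,0,0,1,0,0,0,0,0,0,1])

```text
t: 6.68
position: [0.4381, -0.0193, 0.095]
tcp_rot: [-180.0, -0.0, 91.6]
contact_force: [0.4, 0.9, -0.5]
finger_gap: 0.061
grasp_force: 55.0
```

Scaled: -0.14 m / 0.8 = -0.175, -0.124 m / 0.8 = -0.155.

Call:
jog_arm(deltas=[0,0,0,0,0,-0.0038,1,0,0,0,0,0,-0.0088,1,0,0,0,0,0,-0.0163,1,0,0,0,0,0,-0.025,1,0,0,0,0,0,-0.0375,1,0,0,0,0,0,-0.0525,1,0,0,0,0,0,-0.07,1,0,0,0,0,0,-0.09,1,0,0,0,0,0,-0.1125,1,0,0,0,0,0,-0.135,1,0,0,0,0,0,-0.155,1,0,0,0,0,0,-0.175,1])

```text
t: 7.68
position: [0.4378, -0.0192, 0.2365]
tcp_rot: [180.0, 0.0, 91.6]
contact_force: [-0.8, 0.1, -1.1]
finger_gap: 0.061
grasp_force: 55.0
```

```bash
python3 - <<'E'
from h import *
# lug target when plate origin over block (.5339,.313), yaw 1.0: lug at y-50
a=np.radians(1.0); p=np.array([.5339,.313])+.05*np.array([np.sin(a),-np.cos(a)])
s=readout.sense();print(s["contact_force"],s["wrist_torque"],s["finger_gap"],s["grasp_force"],p)
go([*p,.235],91.0)
f=eyes.grab_frame("side"); cv2.imwrite("pics/s1.png",f["img"][:,:,::-1])
zoom("s1",[(300,120,110,100)],5,"s1z")
E
```

```text
[-0.7546  0.1197 -1.0524] [-0.1196 -0.1226 -0.0156] 0.06060040740720741 54.99906241893768 [0.5348 0.263 ]
t 7.68 pos [ 0.4378 -0.0192  0.2365] [179.9678   0.0064  91.5928] turn [0.0006 0.0001 0.0103] shift [0.2794 0.1047 0.0016]
```

View pics/s1.png

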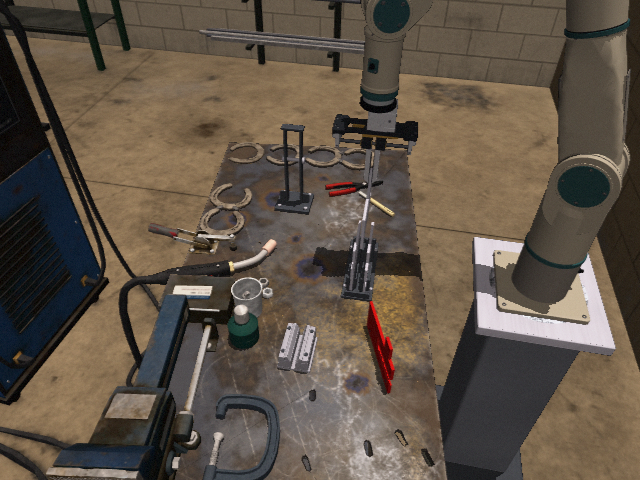

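The plate is out and held, and the neighbours are still standing in the rack at (360,270). I carry it to the rest block.

Scaled: 0.279 m / 0.8 = 0.3488, 0.008 m / 0.8 = 0.01, 0.008 rad / 6.2832 = 0.0013.

Call:
jog_arm(deltas=[0,0,0.0003,0.01,0.0038,0,1,0,0,0.0006,0.03,0.0113,0,1,0,0,0.001,0.06,0.0225,0,1,0,0,0.0013,0.0975,0.0363,0,1,0,0,0.0016,0.1375,0.0513,0,1,0,0,0.0016,0.1813,0.0675,0,1,0,0,0.0016,0.2225,0.0838,0,1,0,0,0.0016,0.2625,0.0988,0,1,0,0,0.0016,0.2975,0.1113,0,1,0,0,0.0016,0.325,0.1213,0,1,0,0,0.0016,0.3413,0.1275,0,1,0,0,0.0016,0.3488,0.1309,0,1])

```text
t: 8.73
position: [0.534, 0.266, 0.2334]
tcp_rot: [-179.9, -0.1, 91.2]
contact_force: [0.1, -1.0, -1.7]
finger_gap: 0.06
grasp_force: 55.0
```

Scaled: 0.075 m / 0.8 = 0.0938, 0.068 m / 0.8 = 0.085.

Call:
jog_arm(deltas=[0,0,0,0,0,0.0188,1,0,0,0,0,0,0.0438,1,0,0,0,0,0,0.0688,1,0,0,0,0,0,0.085,1,0,0,0,0,0,0.0938,1,0,0,0,0,0,0.0938,1,0,0,0,0,0,0.0938,1])

```text
t: 9.32
position: [0.5349, 0.2622, 0.1598]
tcp_rot: [-180.0, 0.0, 91.0]
contact_force: [0.4, 0.0, -2.0]
finger_gap: 0.055
grasp_force: 55.0
```

```bash
python3 - <<'E'
from h import *
s=wcam("w5"); go([.5348,.263,.095],91.0)
W=cam("w5"); R=Ro.from_euler("xyz",s["tcp_rot"],degrees=True)
# expected tail-top pixels if level, and the groove
a=np.radians(1.0);ax=np.array([-np.sin(a),np.cos(a),0])
o=s["position"]+ax*.0515; o[2]=s["position"][2]-.087
print("tail exp",proj(W,o+ax*.086+[0,0,.082]), "groove ends",[proj(W,[.5339,.313,.045]+k*.045*ax) for k in(-1,1)])
zoom("w5",[(260,0,120,120)],5,"w5z")
E
```

```text
t 9.37 pos [0.5354 0.2626 0.1605] [179.9603  -0.0235  90.9768] turn [ 0.0007 -0.0004 -0.0004] shift [ 0.0003 -0.0006  0.0655]
tail exp [321.5836 -56.6803] groove ends [array([320.8811, 221.5465]), array([320.8631,  88.1946])]
```

View pics/w5z.png

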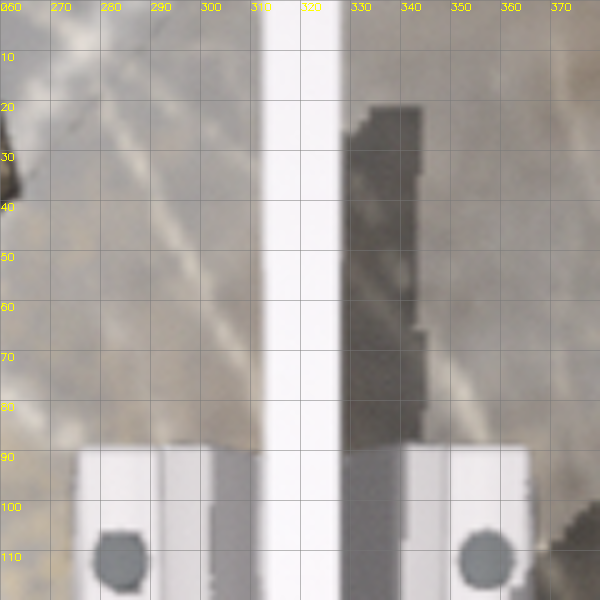

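The plate (centre x≈320) lines up with the groove (centre ≈321), so I lower it.

Scaled: 0.063 m / 0.8 = 0.0788, 0.045 m / 0.8 = 0.0563.

Call:
jog_arm(deltas=[0,0,0,0,0,0.0125,1,0,0,0,0,0,0.0275,1,0,0,0,0,0,0.0425,1,0,0,0,0,0,0.0563,1,0,0,0,0,0,0.065,1,0,0,0,0,0,0.0713,1,0,0,0,0,0,0.075,1,0,0,0,0,0,0.0775,1,0,0,0,0,0,0.0788,1,0,0,0,0,0,0.0788,1])

```text
t: 10.2
position: [0.5353, 0.2626, 0.0971]
tcp_rot: [180.0, -0.0, 91.0]
contact_force: [-0.6, -0.1, -1.7]
finger_gap: 0.061
grasp_force: 55.0
```

Down another 2 mm, watching the force.

Call:
jog_arm(deltas=[0,0,0,0,0,0.0013,1,0,0,0,0,0,0.0019,1,0,0,0,0,0,0.0025,1,0,0,0,0,0,0.0025,1])

```text
t: 10.53
position: [0.5352, 0.2625, 0.0951]
tcp_rot: [180.0, -0.0, 91.0]
contact_force: [0.8, -0.7, -1.9]
finger_gap: 0.063
grasp_force: 55.0
```

Scaled: -0.075 m / 0.8 = -0.0938, -0.06 m / 0.8 = -0.075.

Call:
jog_arm(deltas=[0,0,0,0,0,0,0.9,0,0,0,0,0,0,0.8,0,0,0,0,0,0,0.6,0,0,0,0,0,0,0.4,0,0,0,0,0,0,0.4,0,0,0,0,0,0,0.4,0,0,0,0,0,-0.0063,0.4,0,0,0,0,0,-0.025,0.4,0,0,0,0,0,-0.05,0.4,0,0,0,0,0,-0.075,0.4,0,0,0,0,0,-0.0938,0.4,0,0,0,0,0,-0.0938,0.4])

```text
t: 11.53
position: [0.537, 0.2639, 0.1734]
tcp_rot: [179.7, -0.2, 91.0]
contact_force: [0.3, 0.3, -0.2]
finger_gap: 0.601
grasp_force: 0.0
```

```bash
python3 - <<'E'
from h import *
s=wcam("w6"); go([.5326,.385,.17],91.0); W=cam("w6")
ax=np.array([-.01745,1,0]);o=np.array([.5339,.313,.008])
for y,z in((-.065,.114),(-.035,.114),(.086,.082)): print(proj(W,o+ax*y+[0,0,z]))
zoom("w6",[(250,0,140,110),(250,150,60,110)],4,"w6z")
im=cv2.imread("pics/w6.png"); cv2.imwrite("pics/w6z.png",cv2.resize(im[0:340,180:460],None,fx=1.75,fy=1.75))
E
```

```text
t 11.58 pos [0.5361 0.2632 0.1717] [179.8094  -0.0936  90.9798] turn [ 0.0033 -0.0016 -0.0004] shift [ 0.1219 -0.0015  0.0019]
[316.9092 280.2782]
[316.7964 229.4385]
[316.4499   9.8931]
```

View pics/w6z.png

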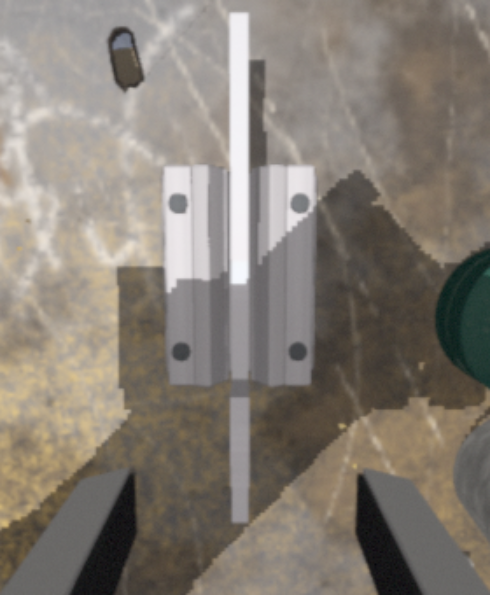

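The plate stands upright in the groove, released, with its tail end at about (316.6,7) and lug edge at v≈227, so its origin is at y≈0.3144. Next I regrip at the tail.

Scaled: 0.121 m / 0.8 = 0.1513, 0.1185 m / 0.8 = 0.1481, 0.003 rad / 6.2832 = 0.0005.

Call:
jog_arm(deltas=[0.0005,0,0,0.025,0,0,0.4,0.0005,0,0,0.0625,-0.0013,0,0.4,0.0005,0,0,0.1,-0.0013,0,0.4,0.0005,-0.0002,0,0.1313,-0.0019,0,0.4,0.0005,-0.0002,0,0.1513,-0.0019,0.0125,0.4,0.0005,-0.0002,0,0.1513,-0.0019,0.0438,0.4,0.0005,-0.0002,0,0.1513,-0.0019,0.075,0.4,0.0005,-0.0002,0,0.1513,-0.0019,0.1063,0.4,0.0005,-0.0002,0,0.1513,-0.0019,0.1313,0.4,0.0005,-0.0002,0,0.1513,-0.0019,0.1481,0.4,0.0005,-0.0002,0,0.1513,-0.0019,0.1481,0.4,0.0005,-0.0002,0,0.1513,-0.0019,0.1481,0.4])

```text
t: 12.58
position: [0.531, 0.3831, 0.0506]
tcp_rot: [-179.7, 0.1, 91.0]
contact_force: [0.9, -0.1, -0.2]
finger_gap: 0.596
grasp_force: 0.0
```

Call:
jog_arm(deltas=[0,0,0,0,0,0,0.7,0,0,0,0,0,0,0.85,0,0,0,0,0,0,1,0,0,0,0,0,0,1,0,0,0,0,0,0,1,0,0,0,0,0,0,1,0,0,0,0,0,0,1,0,0,0,0,0,0,1,0,0,0,0,0,0,1,0,0,0,0,0,0,1,0,0,0,0,0,0,1,0,0,0,0,0,0,1], squeeze=60)

```text
t: 13.58
position: [0.5318, 0.3835, 0.0516]
tcp_rot: [-179.9, 0.0, 91.0]
contact_force: [0.6, -0.1, 1.2]
finger_gap: 0.062
grasp_force: 60.0
```

Scaled: -0.12 m / 0.8 = -0.15, -0.008 m / 0.8 = -0.01.

Call:
jog_arm(deltas=[0,0,0,0,0,-0.0038,1,0,0,0,0,0,-0.01,1,0,0,0,0,0,-0.0188,1,0,0,0,0,0,-0.0313,1,0,0,0,0,0,-0.0463,1,0,0,0,0,0,-0.065,1,0,0,0,0,0,-0.085,1,0,0,0,0,0,-0.105,1,0,0,0,0,0,-0.125,1,0,0,0,0,0,-0.14,1,0,0,0,0,0,-0.15,1,0,0,0,0,0,-0.15,1])

```text
t: 14.58
position: [0.5327, 0.3845, 0.174]
tcp_rot: [-180.0, -0.1, 91.0]
contact_force: [-0.3, 1.1, -2.6]
finger_gap: 0.058
grasp_force: 60.0
```

```bash
python3 - <<'E'
from h import *
a=np.radians(1.6);ax=np.array([-np.sin(a),np.cos(a)]); pin=np.array([.6637,-.199])
go([*(pin+ax*(.150+.069)),.1555],91.6)
s=wcam("w7"); print(s["contact_force"],s["wrist_torque"])
W=cam("w7"); p=s["position"]; b=np.radians(91-90); bx=np.array([-np.sin(b),np.cos(b),0]); o=p-bx*.069-[0,0,.0436]
for y,z in((-.065,.114),(-.035,.114),(.086,.082)): print(proj(W,o+bx*y+[0,0,z]))
cv2.imwrite("pics/w7z.png",cv2.imread("pics/w7.png")[120:480,140:500])
E
```

```text
t 14.58 pos [0.5327 0.3845 0.174 ] [-179.9974   -0.0781   90.9874] turn [-0.     -0.0014 -0.0107] shift [-0.3667  0.1186  0.018 ]
[-0.2582  1.0724 -2.6462] [ 0.1107 -0.0939 -0.0005]
[322.0268 703.6838]
[322.091  640.7494]
[321.9314 275.8441]
```

Scaled: -0.276 m / 0.8 = -0.345, -0.12 m / 0.8 = -0.15, -0.0107 rad / 6.2832 = -0.0017.

Call:
jog_arm(deltas=[0,0,0,-0.01,0.0025,0,1,0,0,-0.0003,-0.0275,0.0075,0,1,0,0,-0.0006,-0.0525,0.015,0,1,0,0,-0.001,-0.0838,0.025,0,1,0,0,-0.0013,-0.1163,0.035,0,1,0,0,-0.0017,-0.15,0.0463,0,1,0,0,-0.0017,-0.1838,0.0575,0,1,0,0,-0.0017,-0.2175,0.0688,0,1,0,0,-0.0017,-0.25,0.08,0,1,0,0,-0.0017,-0.2825,0.0913,0,1,0,0,-0.0017,-0.315,0.1025,0,1,0,0,-0.0017,-0.345,0.1125,0,1])

```text
t: 15.63
position: [0.6264, 0.1047, 0.1703]
tcp_rot: [-179.7, 0.2, 91.5]
contact_force: [-0.2, 0.2, -1.8]
finger_gap: 0.06
grasp_force: 60.0
```

Scaled: -0.09 m / 0.8 = -0.1125, -0.084 m / 0.8 = -0.105.

Call:
jog_arm(deltas=[0,0,0,-0.025,0.0075,0.0038,1,0,0,0,-0.05,0.0163,0.0088,1,0,0,0,-0.0725,0.0225,0.0138,1,0,0,0,-0.0913,0.0288,0.0188,1,0,0,0,-0.105,0.0338,0.0213,1,0,0,0,-0.1125,0.035,0.0225,1,0,0,0,-0.1125,0.035,0.0225,1,0,0,0,-0.1125,0.035,0.0225,1])

```text
t: 16.3
position: [0.6568, 0.0207, 0.1534]
tcp_rot: [-179.8, -0.0, 91.6]
contact_force: [0.6, 0.7, -3.2]
finger_gap: 0.06
grasp_force: 60.0
```

```bash
python3 - <<'E'
from h import *
a=np.radians(1.6);ax=np.array([-np.sin(a),np.cos(a),0]); pin=np.array([.6637,-.199,.15])
go([*(pin+ax*(.150+.069))[:2],.1555],91.6)
f=eyes.grab_frame("side");S=cam("side");im=f["img"].astype(int)
p=readout.sense()["position"]; o=p-ax*.069-[0,0,.0436]
for y,z in((-.065,.114),(-.035,.114),(.086,.082),(.086,0)): print(y,z,proj(S,o+ax*y+[0,0,z]))
u,v=proj(S,o+ax*-.05+[0,0,.114]).round().astype(int)
g=im.sum(2)//3; print(u,v); print(g[v-12:v+14,u-6:u+8])
E
```

```text
t 16.3 pos [0.6568 0.0207 0.1534] [-179.8027   -0.0007   91.6288] turn [-0.0034 -0.      0.0005] shift [-0.0008  0.0008 -0.0021]
-0.065 0.114 [285.3021 152.4376]
-0.035 0.114 [282.6275 158.8849]
0.086 0.082 [271.539  198.6441]
0.086 0 [273.3202 225.6052]
284 156
[[  7   4   0   7  44  88  92  96  91  74  62  61  62 136]
 [ 10  43  44  84  96  96  93  94  87  65  62  64  61  81]
 [ 91  96  97  97  96  96  98  98  73  62  61  65  65  77]
 [104 101  99 104  97  94 101 100  67  62  61  64  60  55]
 [ 99 104 105 103 109 111 107  82  64  61  62  64  59  42]
 [ 97  98 100  99  98  98  93  79  71  63  62  66  60  41]
 [ 98  98  98  99  99  97  96  87  88  68  61  60  64  63]
 [101  99 101 101 100  97  93  95 100  68  61  61  61  63]
 [101  99 101  99  99  97 100  95  96  74  59  59  65  61]
 [102  98  87  61  79  96 100  97  98  75  66  60  61  52]
 [ 99 100  74  41  75  95 100  97 101  73  65  59  60  35]
 [ 98 100  99  85  93 101  96  97 100  75  57  61  53  22]
 [100  98 101  97  98 100  99 100  99  75  61  62  45  12]
 [ 99  99  97 100  99 103  98 100  95  84  67  63  33  14]
 [ 98  99 101  97  98  97 100  99 100  82  65  49  23  11]
 [103 104  93  95  96  99  98  99  99  85  66  37  22  13]
 [102 107 113 114 115 115 113 113 106  79  51  22  15  10]
 [102  97  99  98 102 101  98  99 105  78  44  20  14  16]
 [104 100 100  98  98  98  98  96  96  78  37  18  15  17]
 [ 76  95  99  82  98  99  95 100 102  64  24  13  18  15]
 [ 19  20  23  21  20  20  24  31  38  37  24  18  22  17]
 [ 18  18  16  15  19  17  13  14  21   9  19  13  19  23]
 [ 17  20  16  20  16  17  19  17  16  14  19  17  11  15]
 [ 25  28  26  22  18  11  18  17  21  16  15  16  19   9]
 [ 62  65  63  62  62  51  48  50  41  33  28  25  27  19]
 [ 25  28  28  37  35  48  48  62  64  63  60  64  62  66]]
```

The gripper hides the lug in the side view. I insert slowly and watch the force.

Scaled: -0.075 m / 0.8 = -0.0938, -0.003 m / 0.8 = -0.0038, -0.003 rad / 6.2832 = -0.0005.

Call:
jog_arm(deltas=[-0.0005,0,0,-0.0063,0.0006,-0.0025,1,-0.0005,0,0,-0.015,0.001,-0.0038,1,-0.0005,0,0,-0.025,0.001,-0.0038,1,-0.0005,0,0,-0.035,0.001,-0.0038,1,-0.0005,0,0,-0.045,0.001,-0.0038,1,-0.0005,0,0,-0.055,0.001,-0.0038,1,-0.0005,0,0,-0.065,0.001,-0.0038,1,-0.0005,0,0,-0.075,0.001,-0.0038,1,-0.0005,0,0,-0.0838,0.001,-0.0038,1,-0.0005,0,0,-0.09,0.001,-0.0038,1,-0.0005,0,0,-0.0938,0.001,-0.0038,1,-0.0005,0,0,-0.0938,0.001,-0.0038,1])

```text
t: 17.35
position: [0.66, -0.0561, 0.1565]
tcp_rot: [-180.0, 0.1, 91.5]
contact_force: [0.1, 0.3, -2.6]
finger_gap: 0.059
grasp_force: 60.0
```

```bash
python3 - <<'E'
from h import *
a=np.radians(1.6);ax=np.array([-np.sin(a),np.cos(a),0]); pin=np.array([.6637,-.199,.15])
go([*(pin+ax*.069)[:2],.1565],91.6); print(readout.sense()["contact_force"],readout.sense()["wrist_torque"])
S=cam("side");f=eyes.grab_frame("side");cv2.imwrite("pics/s2.png",f["img"][:,:,::-1]);g=f["img"].astype(int).sum(2)//3
p=readout.sense()["position"]; o=p-ax*.069-[0,0,.0436]
for y,z in((-.065,.114),(-.035,.114)): print(y,z,proj(S,o+ax*y+[0,0,z]))
u,v=proj(S,o+ax*-.05+[0,0,.114]).round().astype(int); print(u,v); print(g[v-12:v+16,u-9:u+10])
E
```

```text
t 17.35 pos [ 0.66   -0.0561  0.1565] [-179.9952    0.0766   91.5359] turn [-0.0001  0.0013 -0.0011] shift [-0.074  -0.0002  0.0001]
[ 0.1046  0.2508 -2.6442] [ 0.1048 -0.0797 -0.0306]
-0.065 0.114 [291.3329 135.9133]
-0.035 0.114 [288.8746 141.8054]
290 139
[[ 27  52  45  65  89  95  97  98  93  93  97  94  84  63  62  64  65  75
   75]
 [105 104 101 106 107 105 107 106 105 104 103  96  67  63  61  60  63  74
   73]
 [ 99 100 100  99  98  97  99  99 100 106  99  90  67  62  62  60  62  63
   86]
 [ 99  97  97  97 100 104 101  98  97 100 101  88  65  69  59  61  61  38
   32]
 [ 98  99  98 100  99  99  99  98 102 100  96  86  86  74  61  60  62  38
   38]
 [ 98 101  99  97  95 100  98  97 100  99  97  93  95  80  63  59  61 109
   52]
 [ 95  97  92  96 100 100  99 100  99 101  97 100  97  74  65  63  61 107
   57]
 [ 95  97  91  97  98  96 100  59  64  95  99 100  99  73  63  60  60 105
   57]
 [ 98  97  89  87  99  99  81  44  47  90 100  99  97  77  64  61  61  34
   25]
 [ 98 102  89  89  98  99  98  78  93  99  98  98 103  78  61  60  48  29
   17]
 [ 96  97  90  91  94  99  99 1
[... 727 characters left out ...]
  16  15  17  10  20  15  16  19  18  16  21
   19]
 [ 28  25  26  15  19  20  18  20  10  17  19  18  14  16   9  22  16  17
   20]
 [ 62  61  65  61  61  50  50  51  42  27  28  27  15  11  15  18  18  14
   15]
 [ 27  30  34  54  53  51  61  66  65  62  61  59  62  61  50  53  50  37
   25]
 [ 19  18  16  21  14  21  20  19  23  24  32  66  66  64  66  69  65  59
   38]
 [ 16  17  16  18  18  20  18  10   8   7  49  71  68  67  63  64 129 141
   62]
 [ 19  18  15  18  15  15  17  18  16  11  54  75  66  65  68  57 105 114
   54]
 [ 21  22  18  19  16  18  20  48  19  19  61  76  66  69  68  48  95 105
   54]
 [ 18  18  20  20  21  17  26  37  34  41  42  53  44  55  55  53 115 124
   57]]
```

No contact so far. I continue to near the notch, then creep in to feel the slot's end against the pin.

Scaled: -0.071 m / 0.8 = -0.0888, -0.07 m / 0.8 = -0.0875.

Call:
jog_arm(deltas=[0,0,0,-0.0075,0,0,1,0,0,0,-0.0175,0,0,1,0,0,0,-0.0275,0,0,1,0,0,0,-0.0375,0,0,1,0,0,0,-0.0475,0,0,1,0,0,0,-0.0575,0,0,1,0,0,0,-0.0675,0,0,1,0,0,0,-0.0763,0,0,1,0,0,0,-0.0838,0,0,1,0,0,0,-0.0875,0,0,1,0,0,0,-0.0888,0,0,1,0,0,0,-0.0888,0,0,1])

```text
t: 18.4
position: [0.662, -0.126, 0.1566]
tcp_rot: [180.0, 0.0, 91.6]
contact_force: [-0.3, 0.3, -2.0]
finger_gap: 0.055
grasp_force: 60.0
```

Scaled: -0.003 m / 0.8 = -0.0038, -0.002 m / 0.8 = -0.0025.

Call:
jog_arm(deltas=[0,0,0,-0.0013,0,0,1,0,0,0,-0.0025,0,0,1,0,0,0,-0.0038,0,0,1,0,0,0,-0.0038,0,0,1])

```text
t: 18.73
position: [0.6621, -0.129, 0.1567]
tcp_rot: [180.0, 0.1, 91.6]
contact_force: [0.3, 1.0, -2.6]
finger_gap: 0.06
grasp_force: 60.0
```

Scaled: -0.001 m / 0.8 = -0.0013, -0.0005 m / 0.8 = -0.0006.

Call:
jog_arm(deltas=[0,0,0,-0.0006,0,0,1,0,0,0,-0.0013,0,0,1,0,0,0,-0.0013,0,0,1])

```text
t: 18.98
position: [0.6621, -0.13, 0.1566]
tcp_rot: [180.0, 0.1, 91.6]
contact_force: [-0.5, -1.4, -2.0]
finger_gap: 0.063
grasp_force: 60.0
```

Scaled: -0.001 m / 0.8 = -0.0013, -0.0005 m / 0.8 = -0.0006.

Call:
jog_arm(deltas=[0,0,0,-0.0006,0,0,1,0,0,0,-0.0013,0,0,1,0,0,0,-0.0013,0,0,1])

```text
t: 19.23
position: [0.6621, -0.1312, 0.1566]
tcp_rot: [-180.0, 0.1, 91.6]
contact_force: [-0.2, 0.2, -2.6]
finger_gap: 0.062
grasp_force: 60.0
```

Scaled: -0.001 m / 0.8 = -0.0013, -0.0005 m / 0.8 = -0.0006.

Call:
jog_arm(deltas=[0,0,0,-0.0006,0,0,1,0,0,0,-0.0013,0,0,1,0,0,0,-0.0013,0,0,1])

```text
t: 19.48
position: [0.6622, -0.1319, 0.1567]
tcp_rot: [180.0, 0.0, 91.6]
contact_force: [0.0, -0.3, -2.3]
finger_gap: 0.058
grasp_force: 60.0
```

Scaled: -0.001 m / 0.8 = -0.0013, -0.0005 m / 0.8 = -0.0006.

Call:
jog_arm(deltas=[0,0,0,-0.0006,0,0,1,0,0,0,-0.0013,0,0,1,0,0,0,-0.0013,0,0,1])

```text
t: 19.73
position: [0.6622, -0.1321, 0.1567]
tcp_rot: [180.0, -0.0, 91.6]
contact_force: [-0.7, 1.4, -1.9]
finger_gap: 0.064
grasp_force: 60.0
```

Scaled: -0.001 m / 0.8 = -0.0013, -0.0005 m / 0.8 = -0.0006.

Call:
jog_arm(deltas=[0,0,0,-0.0006,0,0,1,0,0,0,-0.0013,0,0,1,0,0,0,-0.0013,0,0,1,0,0,0,-0.0013,0,0,1])

```text
t: 20.07
position: [0.6622, -0.1323, 0.1567]
tcp_rot: [-180.0, -0.1, 91.7]
contact_force: [-1.1, 4.9, -0.8]
finger_gap: 0.061
grasp_force: 60.0
```

Contact (Fy 4.9 N) at y=-0.132, as predicted. I back off to centre the notch, then lower.

Scaled: 0.014 m / 0.8 = 0.0175, 0.004 m / 0.8 = 0.005.

Call:
jog_arm(deltas=[0,0,0,0.0025,0,0,1,0,0,0,0.005,0,0,1,0,0,0,0.005,0,0,1,0,0,0,0.005,0,0.0025,1,0,0,0,0.005,0,0.0063,1,0,0,0,0.005,0,0.01,1,0,0,0,0.005,0,0.0138,1,0,0,0,0.005,0,0.0163,1,0,0,0,0.005,0,0.0175,1,0,0,0,0.005,0,0.0175,1])

```text
t: 20.9
position: [0.6619, -0.13, 0.1422]
tcp_rot: [-180.0, 0.1, 91.6]
contact_force: [-0.3, 0.2, -1.5]
finger_gap: 0.058
grasp_force: 60.0
```

Scaled: 0.003 m / 0.8 = 0.0038, 0.002 m / 0.8 = 0.0025.

Call:
jog_arm(deltas=[0,0,0,0,0,0.0013,1,0,0,0,0,0,0.0025,1,0,0,0,0,0,0.0038,1,0,0,0,0,0,0.0038,1])

```text
t: 21.23
position: [0.662, -0.13, 0.1395]
tcp_rot: [-180.0, 0.1, 91.6]
contact_force: [0.4, -0.5, -2.0]
finger_gap: 0.059
grasp_force: 60.0
```

Scaled: 0.002 m / 0.8 = 0.0025, 0.001 m / 0.8 = 0.0013.

Call:
jog_arm(deltas=[0,0,0,0,0,0.0013,1,0,0,0,0,0,0.0025,1,0,0,0,0,0,0.0025,1])

```text
t: 21.48
position: [0.662, -0.13, 0.1374]
tcp_rot: [-180.0, 0.1, 91.6]
contact_force: [0.1, 1.0, -2.7]
finger_gap: 0.061
grasp_force: 60.0
```

Scaled: 0.001 m / 0.8 = 0.0013, 0.0005 m / 0.8 = 0.0006.

Call:
jog_arm(deltas=[0,0,0,0,0,0.0006,1,0,0,0,0,0,0.0013,1,0,0,0,0,0,0.0013,1])

```text
t: 21.73
position: [0.6621, -0.13, 0.1366]
tcp_rot: [180.0, 0.1, 91.6]
contact_force: [-0.1, 0.2, -1.1]
finger_gap: 0.063
grasp_force: 60.0
```

Call:
jog_arm(deltas=[0,0,0,0,0,0.0006,1,0,0,0,0,0,0.0013,1,0,0,0,0,0,0.0013,1])

```text
t: 21.98
position: [0.6623, -0.13, 0.1363]
tcp_rot: [180.0, 0.1, 91.6]
contact_force: [-1.3, 0.3, 1.6]
finger_gap: 0.057
grasp_force: 60.0
```

The pin carries the plate (Fz rose to +1.6 N). I release and retreat.

Call:
jog_arm(deltas=[0,0,0,0,0,0,0.92,0,0,0,0,0,0,0.88,0,0,0,0,0,0,0.8,0,0,0,0,0,0,0.7,0,0,0,0,0,0,0.55,0,0,0,0,0,0,0.4,0,0,0,0,0,0,0.4,0,0,0,0,0,0,0.4,0,0,0,0,0,0,0.4,0,0,0,0,0,0,0.4])

```text
t: 22.82
position: [0.6621, -0.13, 0.1357]
tcp_rot: [180.0, 0.1, 91.6]
contact_force: [-0.9, -0.4, -0.3]
finger_gap: 0.595
grasp_force: 0.0
```

Scaled: 0.15 m / 0.8 = 0.1875, 0.14 m / 0.8 = 0.175.

Call:
jog_arm(deltas=[0,0,0,0,0,-0.0063,0.4,0,0,0,0,0,-0.0188,0.4,0,0,0,0,0,-0.0375,0.4,0,0,0,0.0025,0,-0.0563,0.4,0,0,0,0.0125,0,-0.075,0.4,0,0,0,0.0375,0,-0.0938,0.4,0,0,0,0.0688,0,-0.1063,0.4,0,0,0,0.1,0,-0.1125,0.4,0,0,0,0.1375,0,-0.1125,0.4,0,0,0,0.175,0,-0.1125,0.4,0,0,0,0.1875,0,-0.1125,0.4,0,0,0,0.1875,0,-0.1125,0.4])

```text
t: 23.82
position: [0.6578, 0.0246, 0.2268]
tcp_rot: [179.9, -0.1, 91.9]
contact_force: [0.1, -0.8, 0.2]
finger_gap: 0.603
grasp_force: 0.0
```

```bash
python3 - <<'E'
from h import *
s=wcam("w8"); print(s["t"],s["position"]); W=cam("w8")
f=eyes.grab_frame("side");cv2.imwrite("pics/s3.png",f["img"][:,:,::-1])
a=np.radians(1.6);ax=np.array([-np.sin(a),np.cos(a),0]); o=np.array([.6637,-.199,.093])
for y,z in((-.035,.114),(-.065,.114),(.015,.082),(.086,.082)): print(y,proj(W,o+ax*y+[0,0,z]))
g=cv2.imread("pics/w8.png").astype(int).sum(2)//3
u,v=proj(W,o+ax*.086+[0,0,.082]).round().astype(int); print(u,v); print(g[v-16:v+30:2,u-12:u+13:2])
E
```

```text
23.8167 [0.6578 0.0246 0.2268]
-0.035 [318.0727 659.7809]
-0.065 [317.8463 694.0928]
0.015 [318.5789 548.6029]
0.086 [319.1513 459.8014]
319 460
[[126 125 124 124 113 110 110 112  99  70  70  70  73]
 [124 121 123 123 112 111 112 112  96  72  73  69  71]
 [122 124 125 124 111 112 110 111  96  70  70  74  69]
 [123 119 120 115 107 104 103 108  94  76  79  78  77]
 [ 82  81  81  80  78  78  79  81  79  79  77  80  75]
 [ 79  79  76  76  75  77  80  77  79  76  75  78  78]
 [ 79  80  77  79  78  79  78  76  76  75  79  76  79]
 [ 79  78  78  80  77  79  78  77  78  79  77  79  76]
 [ 75  73  75  76  76  76  79  74  76  76  76  76  74]
 [ 33  35  33  35  32  35  37  35  34  33  35  35  38]
 [ 27  29  26  32  33  22  28  33  27  32  32  27  29]
 [ 29  26  27  31  32  28  34  31  36  27  31  30  28]
 [ 23  21  28  30  31  24  31  34  30  25  28  26  30]
 [ 31  31  28  31  30  26  27  27  33  34  28  28  31]
 [ 28  27  30  24  31  34  32  27  30  27  32  28  24]
 [ 27  31  31  30  30  27  22  22  34  33  30  31  28]
 [ 29  28  31  29  32  31  25  31  25  28  27  29  28]
 [ 31  29  29  32  32  31  26  25  31  31  33  31  29]]
```

I move the arm out of the cameras' line of sight to verify numerically, as the picture budget is used up.

Scaled: -0.22 m / 0.8 = -0.275, -0.08 m / 0.8 = -0.1.

Call:
jog_arm(deltas=[0,0,0,0.0125,-0.025,-0.025,0.4,0,0,0,0.025,-0.0625,-0.05,0.4,0,0,0,0.0375,-0.1,-0.075,0.4,0,0,0,0.05,-0.1375,-0.1,0.4,0,0,0,0.0625,-0.175,-0.1,0.4,0,0,0,0.075,-0.2125,-0.1,0.4,0,0,0,0.1,-0.25,-0.1,0.4,0,0,0,0.125,-0.275,-0.1,0.4,0,0,0,0.125,-0.275,-0.1,0.4,0,0,0,0.125,-0.275,-0.1,0.4])

```text
t: 24.75
position: [0.4355, 0.1126, 0.3061]
tcp_rot: [179.9, 0.1, 91.5]
contact_force: [0.7, -0.2, -0.1]
finger_gap: 0.605
grasp_force: 0.0
```

```bash
python3 - <<'E'
from h import *
S=cam("side");f=eyes.grab_frame("side");cv2.imwrite("pics/s4.png",f["img"][:,:,::-1])
a=np.radians(1.6);ax=np.array([-np.sin(a),np.cos(a),0]); o=np.array([.6637,-.199,.093])
for y,z in((-.09,0),(-.065,.114),(-.035,.114),(-.035,.082),(.086,.082),(.086,0)): print(y,z,proj(S,o+ax*y+[0,0,z]))
g=f["img"].astype(int).sum(2)//3; g0=cv2.imread("pics/side0.png").astype(int).sum(2)//3
d=abs(g-g0)>25
for v in range(128,222,2): print(v,g[v,284:306:1]," ".join(str(x) for x in 284+np.where(d[v,284:306])[0]))
# rack plates unmoved?
print("rack diff",d[225:300,340:378].sum(), "top of it", abs(g-g0)[225:300,340:378].mean())
E
```

```text
-0.09 0 [299.7612 159.2049]
-0.065 0.114 [297.3614 128.6199]
-0.035 0.114 [295.1251 134.096 ]
-0.035 0.082 [295.3667 144.4558]
0.086 0.082 [285.7422 168.7769]
0.086 0 [286.7677 194.5193]
128 [ 50  60  64  68  72  74  76  79  78  80  76  82  78  76  75  74  77  78
  77  60 109 116] 
130 [ 37  29  22  26  31  32  34  38  36  33  35  34  37  35  32  39  35  33
  36  25 103 118] 
132 [ 35  23  17 102 110 117 114 115 113 114 114 161 217 171  82  42  35  20
  19  96 115 119] 295 296 297 298
134 [ 34  14  23 100 108 106 108 114 116 117  81 157 164  96  66  38  33  24
  13 101 110 109] 294 295 296 298
136 [ 34  19  20 100 112 115 116 117 120 117 115 103 100  75  62  39  34  23
  14 103 111 114] 297 298
138 [ 33  23  24  99 112 116 113 113 113 114 115 104  99  82  66  39  39  25
  18 106 121 125] 298
140 [ 32  25  24 112 119 115 114 113 110 111 115 103  99  81  67  37  34  17
  17 111 120 121] 298
142 [ 29  23  18 112 122 117 118 119 115 118 116 103  97  81  58  41  38  17
  19 109 121 120] 297 298
144 [ 40  29  18  64 114 130 143 145 144 103 110 104  96  80  58  33  37  23
  22 101 113 113] 
[... 3359 characters left out ...]
76  76  77  77  74  75  77  72
  74  65 127 169] 285 286 287 288 289
210 [35 32 31 35 31 32 36 37 46 50 64 69 72 79 78 76 74 78 78 75 74 74] 
212 [97 54 40 41 41 31 33 30 37 29 34 38 35 39 33 32 31 32 34 34 32 30] 285 286
214 [ 55  40  44  41  45  95  98 100 102 103 103 101  98 100 102 104  97  88
  82  92  92  53] 284 285 286 287 288
216 [ 39  37  42  41  90 103 105 104 104 106 101 106 104 102 100  98 101 101
  99  99  99 102] 284 285 286 287
218 [ 43  40  42  95 102 104 102 104 107 103 107 102  98  98  97 100 103 108
 108 107 107 108] 284 285 286
220 [ 42  43  98 100 105 105 106 105 103 102 109 109 109 108 103 103 105 107
 108 107 109 104] 284 285
rack diff 712 top of it 20.017543859649123
```

The tail's top edge ends at row 168.5 and its bottom at 194.3, against 168.8 and 194.5 predicted for a level hang on the pin. I hand the job in.

```bash
python3 -c "
from h import *
print(ctrl.job_done())"
```

```text
the job is handed in; nothing more can be done
None
```

The middle plate hangs level from its notch on the portal pin, free of the gripper, with its tail edge within about a pixel of the prediction; the other two plates still stood in the rack when I last looked, just after the lift-out. I handed it in at about 25 s without being shown a verdict, and I viewed 12 pictures, two over the limit of 10.

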